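# Put the ring tray away and draw out the shell castings

## Task

On the goldsmith's bench, slide the tray of ring blanks that was left standing out fully home into the bench riser, and draw the tray of silver shell castings out as far as it goes, hooking a fingertip behind its front lip. Do not pinch a lip, and do not lift or spill anything; keep the tray of square brass bars shut and leave everything else where it stands.

Things in the scene. Friction and masses are not known exactly. Their poses are not given: they have to be found in the camera images.
- riser: plywood bench riser (low shelf) 185 mm deep, 352 wide, 68 high; three equal open grey sheet-metal trays run in it side by side, 112 mm apart, in random order. Origin at bench level, middle of its front edge; -x is the way trays are drawn out, y along the front, z up. A brick, charcoal block and jar up to 120 mm above the bench stand on it from 12 mm behind the front edge
- shell_tray (a joint): how far the shell tray is drawn out: 0 m home, 0.12 m at its front stop; starts 0 to 0.012. Tray 98 mm wide, 300 long, inner floor 13 mm above the bench. Behind its lip an empty finger bay 50 long, 92 wide, then a low cross wall 29 mm above the bench, then the contents. Home, the lip's front face is 130 mm in front of the riser. Friction 2 N, slight drag, no spring: stays where left
- ring_tray (a joint): the same for the tray with the ring blanks (same tray, same measures); starts 0.045 to 0.095 m out
- bar_tray (a joint): the same for the tray with the square brass bars; starts home at 0 and is to stay there
- bar_lip (a point): middle of the top edge of the bar tray's front lip (same lip as on the others), 42 mm above the bench
- shell_lip_front: the outer 3 mm of the shell tray's front lip, moving with the tray; origin in the middle of the lower edge of the face that looks away from the riser, 10 mm above the bench; axes as the riser's. The whole lip is an upright wall 6 mm thick, 98 wide, from 10 to 42 mm above the bench, square to the runners
- shell_lip_back: the inner 3 mm of the shell tray's lip, the face towards the finger bay; origin 3 mm behind that of the outer half
- ring_lip_front: the outer 3 mm of the ring tray's front lip, moving with the tray; origin in the middle of the lower edge of the face that looks away from the riser, 10 mm above the bench; axes as the riser's. The whole lip is an upright wall 6 mm thick, 98 wide, from 10 to 42 mm above the bench, square to the runners
- ring_lip_back: the inner 3 mm of the ring tray's lip, the face towards the finger bay; origin 3 mm behind that of the outer half
- shell_a: loose silver spiral-shell casting 45 x 21 x 20 mm lying in the shell tray; origin under its middle
- shell_b: loose silver spiral-shell casting 45 x 21 x 20 mm lying in the shell tray; origin under its middle
- shell_c: loose silver spiral-shell casting 45 x 21 x 20 mm lying in the shell tray; origin under its middle
- ring_a: loose brass ring blank, 24 mm outside, 19 inside, 7 high, lying in the ring tray; origin under its middle
- ring_b: loose brass ring blank, 24 mm outside, 19 inside, 7 high, lying in the ring tray; origin under its middle
- ring_c: loose brass ring blank, 24 mm outside, 19 inside, 7 high, lying in the ring tray; origin under its middle
- bar_a: loose square brass bar 55 x 9 x 9 mm lying in the bar tray; origin under its middle
- bar_b: loose square brass bar 55 x 9 x 9 mm lying in the bar tray; origin under its middle
- flux_jar: bystander: small jar 44 mm across, 52 high, on top of the riser; to be left alone
- chasing_hammer: bystander: hammer 220 mm long lying beside the trays on the right; to be left alone
- ring_mandrel: bystander: steel ring mandrel with wooden handle, 275 mm long, lying beside the trays on the left; to be left alone
- tweezers: bystander: steel tweezers 155 mm long, lying left of the mandrel; to be left alone
- solder_dish: bystander: white dish 68 mm across, 22 high, right of the riser; to be left alone

How it is judged (in metres and radians):
On the way:
1. the shell tray is being drawn by a finger that bears on the back of its lip (contact force between the fingers and shell_lip_back above 0.5 N and value of joint shell_tray between 0.03 and 0.112 m), for 0.1 s.
At the end, for the whole second after the job is handed in: The shell tray is drawn out to within 6 mm of its front stop, the ring tray is within 5 mm of fully home, the bar tray within 8 mm of home; every casting, ring and bar lies at rest in its own tray behind the cross wall, and no bystander has moved 30 mm (value of joint shell_tray above 0.114 m and value of joint ring_tray below 0.005 m and value of joint bar_tray below 0.008 m and height (world z) of shell_a between 0.004 and 0.04 m and x of shell_a in the frame of shell_lip_front between 0.055 and 0.3 m and y of shell_a in the frame of shell_lip_front between -0.05 and 0.05 m and height (world z) of shell_b between 0.004 and 0.04 m and x of shell_b in the frame of shell_lip_front between 0.055 and 0.3 m and y of shell_b in the frame of shell_lip_front between -0.05 and 0.05 m and height (world z) of shell_c between 0.004 and 0.04 m and x of shell_c in the frame of shell_lip_front between 0.055 and 0.3 m and y of shell_c in the frame of shell_lip_front between -0.05 and 0.05 m and height (world z) of ring_a between 0.004 and 0.04 m and x of ring_a in the frame of ring_lip_front between 0.055 and 0.3 m and y of ring_a in the frame of ring_lip_front between -0.05 and 0.05 m and height (world z) of ring_b between 0.004 and 0.04 m and x of ring_b in the frame of ring_lip_front between 0.055 and 0.3 m and y of ring_b in the frame of ring_lip_front between -0.05 and 0.05 m and height (world z) of ring_c between 0.004 and 0.04 m and x of ring_c in the frame of ring_lip_front between 0.055 and 0.3 m and y of ring_c in the frame of ring_lip_front between -0.05 and 0.05 m and height (world z) of bar_a between 0.004 and 0.04 m and x of bar_a in the frame of bar_lip between 0.055 and 0.3 m and y of bar_a in the frame of bar_lip between -0.05 and 0.05 m and height (world z) of bar_b between 0.004 and 0.04 m and x of bar_b in the frame of bar_lip between 0.055 and 0.3 m and y of bar_b in the frame of bar_lip between -0.05 and 0.05 m and linear speed of each of shell_a, shell_b, shell_c, ring_a, ring_b, ring_c below 0.02 m/s and distance of each of flux_jar, chasing_hammer, ring_mandrel, tweezers, solder_dish from where it was at the start of the episode below 0.03 m); the robot touches nothing.
It fails at once if the shell tray's lip is pinched (both its faces pressed at once) (contact force between the fingers and shell_lip_front above 2 N and contact force between the fingers and shell_lip_back above 2 N).
It fails at once if the ring tray's lip is pinched (both its faces pressed at once) (contact force between the fingers and ring_lip_front above 2 N and contact force between the fingers and ring_lip_back above 2 N).
It fails at once if a casting, ring or bar is lifted or spilled out of its tray (height (world z) of any of shell_a, shell_b, shell_c, ring_a, ring_b, ring_c, bar_a, bar_b above 0.045 m or height (world z) of any of shell_a, shell_b, shell_c, ring_a, ring_b, ring_c, bar_a, bar_b below 0.004 m).
It fails at once if the bar tray is drawn out (value of joint bar_tray above 0.02 m).
It fails at once if a bystander is knocked, lifted or carried away (moved 30 mm) (distance of any of flux_jar, chasing_hammer, ring_mandrel, tweezers, solder_dish from where it was at the start of the episode above 0.03 m).
It also fails if it takes over 48 s, if anything falls off the work surface, if the arm or the gripper's body presses on something with over 40 N, if the wrist force passes 120 N, or if a joint passes its speed limit or range.

## Robot

A 6-joint arm with a two-finger parallel gripper is mounted at the origin on the work surface. World frame = base frame: x ahead of the robot, y to its left, z up, the work surface at z = 0. Lengths are in m, angles in degrees, forces in N, time in s.
With the tool pointing down it reaches from about 0.325 to 0.775 m from the base axis. Payload 9.3 kg.
Tool frame: the origin (TCP) lies midway between the tips of the shut fingers; the grasp point (between the pads) lies robot.tcp_to_grasp behind it (robot.tcp_to_grasp is the distance from the TCP to the grasp point, in m); z points along the fingers, y is the line along which they close (so a half turn about z gives the same grasp; the last joint's range is limited). The gripper opens to 85 mm and grips with 20 to 120 N. Pads are 22 mm wide; open, the fingers measure 114 mm over their backs; the gripper's body (76 mm by 85 mm) begins 54 mm behind the grasp point. The pads swing forward as they close: fully open they stand 13 mm farther back than shut.
Start: joints at [-74.519, 14.817, 1.232, 76.415, 0, 81.257], TCP at [0.226, -0.502, 0.204] pointing down, gripper open.
Joint ranges: [-174.27, 174.27], [-52.1, 104.24], [-59.71, 78.15], [-110.17, 111.67], [-87.03, 83.33], [-180, 180]. Speed limits (degrees/s): [127.2, 127.2, 159.86, 180, 180, 180].

## Interface

Orientations are given as [roll, pitch, yaw] about the fixed x, y, z axes, in that order (R = Rz(yaw) Ry(pitch) Rx(roll)).
In Python, from workcell import status, viewer, workorder, models, robot gives the robot as it stands. The module is installed in compiled form; this text tells all that it offers.
- The arm moves only by the tool apply_moves, never from a script. Its argument "increments" is a list of rows, each a list of 3 entries, a list of its own where there are three numbers: the finger opening in m, from 0 to 0.0854, then the shift along the tool's x, y, z in m, then the turn, a rotation vector about the tool's x, y, z in rad. A call has exactly 10 rows; each row shifts and turns the commanded pose from where the row before left it, along the tool's axes as they then stand; what a row does not reach is not made up. A row lasts 1/8 s, in which the tool goes at most 62.5 mm and 10.7 degrees, less where a joint would pass 70% of its speed; a pose out of reach is approached as far as the arm can. A call is refused whole if a number of a shift passes 0.0625 or a number of a turn 0.188, either way. A call with a gripper value outside its range is refused whole. The fingers move at their own pace and stop on an object; "grip_force" is the grip in N (left out, the last holds). Time passes only in rows, so rows that do not move let the fingers close, or fill a call up. It gives the time, the measured TCP pose, the force, the opening and the grip force at its end, in the units of the state.
- status.get_state(): the state, without advancing time (a new reading comes with each control period).
- viewer.camera(name): name is "scene" or "top" or "wrist"; returns the picture (480x640x3 uint8, red, green, blue); there is no depth.
- viewer.calibration(name): a dict with "K" (3x3 intrinsics, pixels), "distortion" ([k1, k2, p1, p2, k3] as OpenCV has them; the pictures are not rectified), "rvec" (rotation vector, rad) and "tvec" (3), from world to camera coordinates, as OpenCV has them. Camera axes: x right, y down, z forward; pixel columns grow to the right and rows downward; lengths in m; the calibration is good to about 2 mm. A picture is of the moment at which its call begins: read the wrist's pose just before it. calibration takes no time and is no camera call; for the wrist camera it gives the pose at the moment of the call.
- workorder.sign_off(): hands the job in; it is judged then, once.
Trained networks look in the newest picture that a camera, given by its name, has taken for a name from the list of things; names that differ only in an ending like _2 or _b are one class to them, and where a whole thing is asked for, a point or a joint stands for the part that bears it (a point fixed in the world has none). Each returns a list of dicts, best first, with "score" (0 to 1); they miss things now and then, are a little off and sometimes report something else, mostly with a low value. They report only what shows in the picture. A call takes as long as a camera call.
- models.regions_of(camera, thing): "mask" (480x640 bool, what is visible of it) and "extent" ([centre column, centre row, width, height] in pixels, round what is visible of it).
The state is a dict: "time": time; "joint_pos": joint angles; "dq": joint speeds; "joint_efforts": joint torques, N m; "tool_pos": TCP position; "tool_rot": TCP orientation; "contact_force": force on the tool from outside, world axes, zero at the start; "wrist_torque": the same for the moment, N m; "gripper_width": finger opening in m; "gripper_force": force on a finger pad.
Only numpy, scipy, OpenCV 4.12 (cv2) and the standard library are available. Lean on these libraries where they do the work, as an engineer would, in place of code of your own. Each camera call takes 0.05 s, during which the arm holds its last target. There are 200 camera calls.

## Working session

There is one attempt and no reset: what is moved stays moved. The work goes in short steps, Python scripts to look and compute and a tool call to move; the robot and the scene stay as the last step left them, time stands still between calls to the robot, and variables do not carry over. Pictures are saved under pics/ and viewed, at most 10 in all, crops included, and the job is handed in when it is done.

Besides the shell and the picture viewer there is one more tool, called after ">>>" as name([rows], argument=value, ...), one row to a line, values as JSON. apply_moves: Moves the arm, as the interface text tells. Its arguments: {"type":"object","properties":{"increments":{"type":"array","items":{"type":"array"}},"grip_force":{"type":"number"}},"required":["increments"]}

```bash
mkdir -p pics; python3 - <<'E'
from workcell import status, viewer, models, robot
import cv2, numpy as np
s=status.get_state(); print(s['time'],s['tool_pos'],s['tool_rot'],s['gripper_width'],robot.tcp_to_grasp)
for n in ['top','scene']:
    im=viewer.camera(n); cv2.imwrite(f'pics/{n}0.png',im[:,:,::-1])
    c=viewer.calibration(n); R=cv2.Rodrigues(np.array(c['rvec'],float))[0]; print(n,-R.T@np.array(c['tvec']).ravel(), R[2])
    for t in ['riser','shell_tray','ring_tray','bar_tray','shell_lip_front','ring_lip_front','bar_lip','shell_a','ring_a','bar_a','flux_jar']:
        print(t,[(round(d['score'],2),np.round(d['extent']).tolist()) for d in models.regions_of(n,t)[:3]])
E
```

```text
0.0 [ 0.22557262 -0.50123967  0.20315465] [-1.79921539e+02 -1.21471659e-02  2.42245573e+01] 0.08483632501387486 0.0187
top [0.39368257 0.0212834  1.09824924] [ 0.23151856  0.03166354 -0.97231506]
riser [(0.83, [368.0, 160.0, 171.0, 97.0]), (0.21, [419.0, 231.0, 57.0, 66.0])]
shell_tray [(0.94, [365.0, 231.0, 56.0, 75.0])]
ring_tray [(0.78, [315.0, 245.0, 51.0, 87.0])]
bar_tray [(0.9, [421.0, 228.0, 52.0, 70.0])]
shell_lip_front [(0.61, [370.0, 264.0, 53.0, 10.0])]
ring_lip_front [(0.51, [315.0, 284.0, 50.0, 8.0])]
bar_lip [(0.79, [416.0, 229.0, 57.0, 68.0])]
shell_a [(0.64, [356.0, 202.0, 6.0, 16.0]), (0.44, [352.0, 222.0, 15.0, 13.0]), (0.41, [375.0, 211.0, 10.0, 16.0])]
ring_a [(0.58, [303.0, 225.0, 11.0, 13.0])]
bar_a [(0.6, [408.0, 214.0, 4.0, 24.0]), (0.43, [426.0, 209.0, 6.0, 24.0])]
flux_jar [(0.62, [377.0, 174.0, 23.0, 27.0])]
scene [ 0.90598634 -0.49118686  0.64295345] [-0.33106497  0.66578699 -0.66867306]
riser [(0.8, [408.0, 360.0, 148.0, 226.0])]
shell_tray [(0.62, [318.0, 326.0, 91.0, 74.0]), (0.61, [323.0, 276.0, 100.0, 59.0]), (0.27, [281.0, 311.0, 18.0, 41.0])]
ring_tray [(0.97, [327.0, 277.0, 100.0, 61.0])]
bar_tray [(0.79, [298.0, 384.0, 101.0, 83.0])]
shell_lip_front [(0.71, [282.0, 312.0, 24.0, 54.0])]
ring_lip_front [(0.44, [282.0, 263.0, 19.0, 36.0])]
bar_lip [(0.86, [300.0, 384.0, 97.0, 89.0])]
shell_a [(0.7, [343.0, 339.0, 19.0, 13.0]), (0.33, [384.0, 325.0, 27.0, 45.0])]
ring_a [(0.4, [354.0, 291.0, 10.0, 12.0])]
bar_a [(0.62, [329.0, 379.0, 32.0, 16.0]), (0.42, [342.0, 318.0, 23.0, 13.0])]
flux_jar [(0.95, [386.0, 323.0, 30.0, 40.0])]
```

```bash
cat > h.py <<'E'
import cv2, numpy as np
from workcell import viewer
def ray(n,uv,z):
    c=viewer.calibration(n); K=np.array(c['K'],float); R=cv2.Rodrigues(np.array(c['rvec'],float))[0]; t=np.array(c['tvec'],float).ravel()
    p=cv2.undistortPoints(np.array(uv,float).reshape(-1,1,2),K,np.array(c['distortion'],float))[:,0]
    d=np.c_[p,np.ones(len(p))]@R; o=-R.T@t
    return o+d*((z-o[2])/d[:,2])[:,None]
def ortho(n,im,x0,x1,y0,y1,z,s):
    # rows: x decreasing downwards; cols: y decreasing rightwards; s px per m
    c=viewer.calibration(n)
    xs=np.arange(x1,x0,-1/s); ys=np.arange(y1,y0,-1/s); X,Y=np.meshgrid(xs,ys,indexing='ij')
    P=np.stack([X,Y,np.full_like(X,z)],-1).reshape(-1,3)
    uv=cv2.projectPoints(P,np.array(c['rvec'],float),np.array(c['tvec'],float),np.array(c['K'],float),np.array(c['distortion'],float))[0].reshape(X.shape+(2,)).astype(np.float32)
    return cv2.remap(im,uv[...,0],uv[...,1],cv2.INTER_CUBIC)
E
python3 - <<'E'
from h import *
im=cv2.imread('pics/top0.png')
print(ray('top',[(370,264),(315,284),(416,263)],.042).round(3), ray('top',[(283,115),(453,115),(283,208),(453,208)],.068).round(3))
o=ortho('top',im,.25,.75,-.35,.3,.042,1200)
for k in range(0,13):
    cv2.putText(o,f'{.3-k*.05:.2f}',(int(k*60),10),0,.35,(0,0,255)); o[:,k*60]=(0,0,255) if k%2==0 else o[:,k*60]
for k in range(0,10):
    cv2.putText(o,f'{.75-k*.05:.2f}',(0,int(k*60)),0,.35,(0,255,0)); o[k*60,::4]=(0,255,0)
cv2.imwrite('pics/ortho0.png',o); print(o.shape)
E
```

```text
[[ 0.618 -0.083  0.042]
 [ 0.56   0.022  0.042]
 [ 0.634 -0.175  0.042]] [[ 0.905  0.142  0.068]
 [ 0.959 -0.215  0.068]
 [ 0.701  0.109  0.068]
 [ 0.753 -0.233  0.068]]
(600, 780, 3)
```

View pics/ortho0.png

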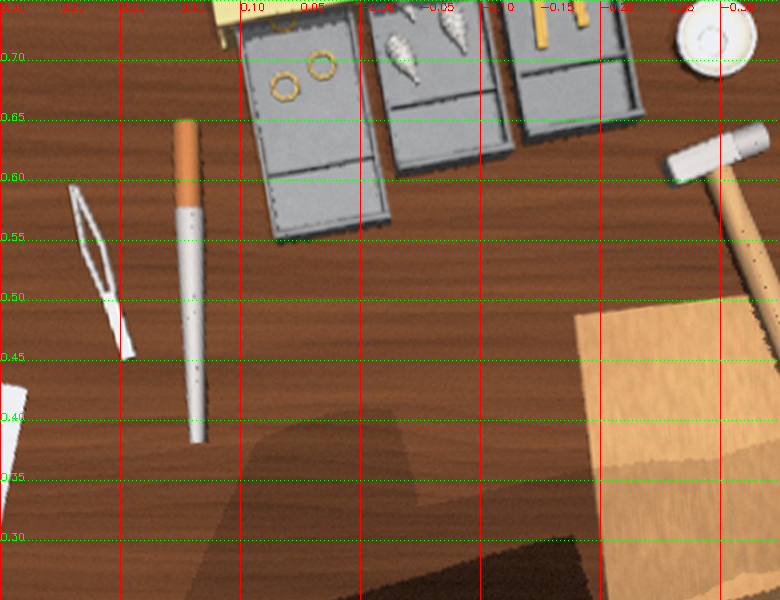

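View pics/scene0.png

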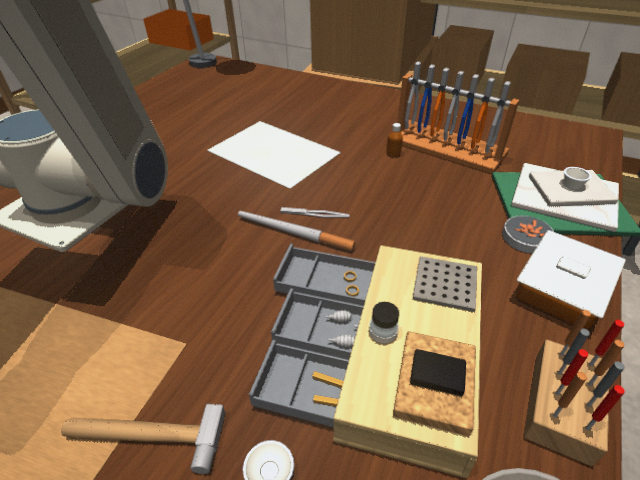

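```bash
python3 - <<'E'
from h import *
from workcell import status
print(status.get_state()['time'])
im=cv2.imread('pics/top0.png')
o=ortho('top',im,.53,.70,-.2,.08,.042,2800)
for k in range(0,6): x=int(k*.05*2800); o[:,x]=(0,0,255); cv2.putText(o,f'{.08-k*.05:.2f}',(x,10),0,.4,(0,0,255))
for k in range(0,9): y=int(k*.02*2800); o[y,::4]=(0,255,0); cv2.putText(o,f'{.70-k*.02:.2f}',(0,y),0,.4,(0,255,0))
cv2.imwrite('pics/ortho1.png',o); print(o.shape)
E
```

```text
1.2
(476, 785, 3)
```

View pics/ortho1.png

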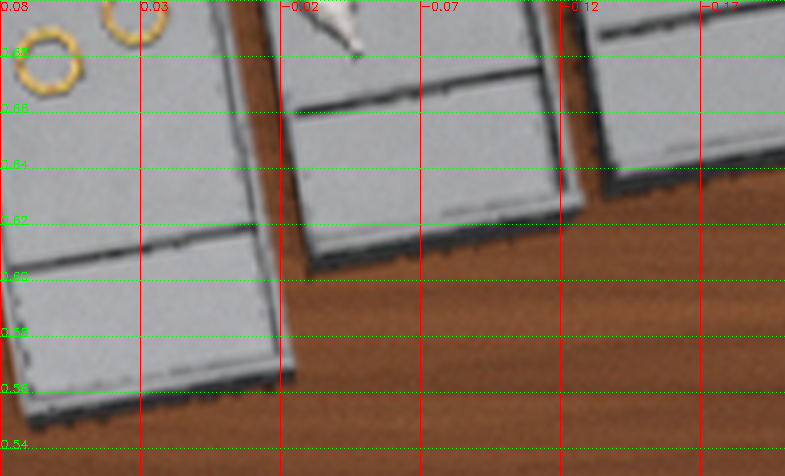

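>>> apply_moves([
  [0, [0, 0, 0], [0, 0, 0.124]],
  [0, [0, 0, 0], [0, 0, 0.124]],
  [0, [0.039, -0.045, 0], [0, 0, 0]],
  [0, [0.039, -0.045, 0], [0, 0, 0]],
  [0, [0.039, -0.045, 0], [0, 0, 0]],
  [0, [0.039, -0.045, 0], [0, 0, 0]],
  [0, [0.039, -0.045, 0], [0, 0, 0]],
  [0, [0.039, -0.045, 0], [0, 0, 0]],
  [0, [0.039, -0.045, 0], [0, 0, 0]],
  [0, [0.039, -0.045, 0], [0, 0, 0]],
])

```text
time: 2.45
tool_pos: [0.4711, -0.091, 0.2041]
tool_rot: [180.0, -0.0, 10.0]
contact_force: [0.1, -0.5, -0.5]
gripper_width: -0.0002
gripper_force: 0.0
```

>>> apply_moves([
  [0, [0.026, -0.032, 0.02], [0, 0, 0]],
  [0, [0.026, -0.032, 0.02], [0, 0, 0]],
  [0, [0.025, -0.032, 0.02], [0, 0, 0]],
  [0, [0, 0, 0.03], [0, 0, 0]],
  [0, [0, 0, 0.03], [0, 0, 0]],
  [0, [0, 0, 0.03], [0, 0, 0]],
  [0, [0, 0, 0.03], [0, 0, 0]],
  [0, [0, 0, 0], [0, 0, 0]],
  [0, [0.01, 0, 0], [0, 0, 0]],
  [0, [0, 0, 0], [0, 0, 0]],
])

```text
time: 3.7
tool_pos: [0.5412, 0.0168, 0.0251]
tool_rot: [180.0, -0.2, 10.0]
contact_force: [-0.6, -0.6, -0.1]
gripper_width: -0.0
gripper_force: 0.0
```

>>> apply_moves([
  [0, [0.005, 0, 0], [0, 0, 0]],
  [0, [0.005, 0, 0], [0, 0, 0]],
  [0, [0.005, 0, 0], [0, 0, 0]],
  [0, [0.005, 0, 0], [0, 0, 0]],
  [0, [0.005, 0, 0], [0, 0, 0]],
  [0, [0.005, 0, 0], [0, 0, 0]],
  [0, [0.005, 0, 0], [0, 0, 0]],
  [0, [0.005, 0, 0], [0, 0, 0]],
  [0, [0.004, 0, 0], [0, 0, 0]],
  [0, [0.001, 0, 0], [0, 0, 0]],
])

```text
time: 4.95
tool_pos: [0.5838, 0.0247, 0.0237]
tool_rot: [180.0, -0.0, 10.0]
contact_force: [-0.0, 0.3, -0.5]
gripper_width: -0.0002
gripper_force: 0.0
```

>>> apply_moves([
  [0, [0.001, 0, 0], [0, 0, 0]],
  [0, [0.001, 0, 0], [0, 0, 0]],
  [0, [0.001, 0, 0], [0, 0, 0]],
  [0, [0.001, 0, 0], [0, 0, 0]],
  [0, [0.001, 0, 0], [0, 0, 0]],
  [0, [0.001, 0, 0], [0, 0, 0]],
  [0, [0.001, 0, 0], [0, 0, 0]],
  [0, [0.001, 0, 0], [0, 0, 0]],
  [0, [0, 0, 0], [0, 0, 0]],
  [0, [0, 0, 0], [0, 0, 0]],
])

```text
time: 6.2
tool_pos: [0.5915, 0.0261, 0.0238]
tool_rot: [180.0, 0.0, 10.0]
contact_force: [0.1, 0.3, -0.8]
gripper_width: -0.0002
gripper_force: 0.0
```

```bash
python3 - <<'E'
from h import *
im=cv2.cvtColor(viewer.camera('top'),cv2.COLOR_RGB2BGR)
sc=cv2.cvtColor(viewer.camera('scene'),cv2.COLOR_RGB2BGR)
o=ortho('top',im,.50,.70,-.2,.08,.042,1400)
for k in range(0,6): x=int(k*.05*1400); o[:,x]=(0,0,255)
for k in range(0,11): y=int(k*.02*1400); o[y,::4]=(0,255,0); cv2.putText(o,f'{.70-k*.02:.2f}',(0,y),0,.35,(0,255,0))
s=cv2.resize(sc[210:430,220:420],None,fx=2,fy=2)
w=np.zeros((440,o.shape[1]+s.shape[1],3),np.uint8); w[:o.shape[0],:o.shape[1]]=o; w[:,o.shape[1]:]=s
cv2.imwrite('pics/c2.png',w); print(w.shape)
E
```

```text
Traceback (most recent call last):
IndexError: index 280 is out of bounds for axis 0 with size 280
```

```bash
cat > look.py <<'E'
from h import *
import sys
im=cv2.cvtColor(viewer.camera('top'),cv2.COLOR_RGB2BGR)
sc=cv2.cvtColor(viewer.camera('scene'),cv2.COLOR_RGB2BGR)
x0=float(sys.argv[2])
o=ortho('top',im,x0,x0+.2,-.2,.08,.042,1400)
for k in range(0,6): x=int(k*.05*1400); o[:,x]=(0,0,255); cv2.putText(o,f'{.08-k*.05:.2f}',(x,10),0,.35,(0,0,255))
for k in range(0,10): y=int(k*.02*1400); o[y,::4]=(0,255,0); cv2.putText(o,f'{x0+.2-k*.02:.2f}',(0,y),0,.35,(0,255,0))
s=cv2.resize(sc[210:430,220:420],None,fx=2,fy=2)
w=np.zeros((440,o.shape[1]+s.shape[1],3),np.uint8); w[:o.shape[0],:o.shape[1]]=o; w[:,o.shape[1]:]=s
cv2.imwrite(sys.argv[1],w)
E
python3 look.py pics/c2.png .5
```

```text
(no output)
```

View pics/c2.png

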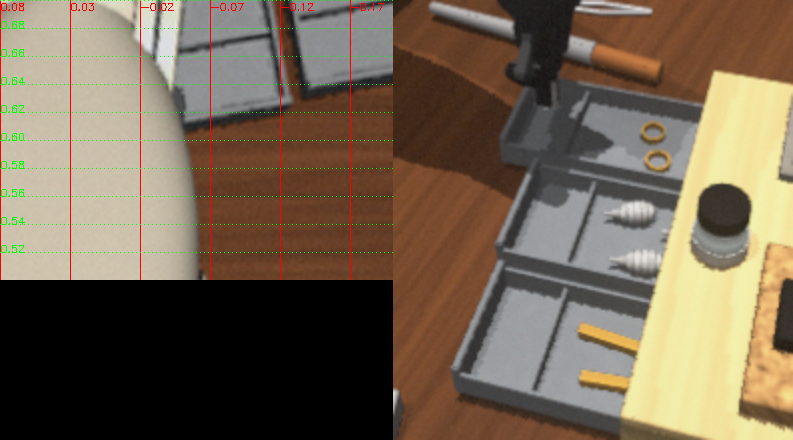

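```bash
python3 - <<'E'
from h import *
c=viewer.calibration('scene')
P=np.array([[.5915,.0261,.0238],[.552,.07,.042],[.569,-.025,.042],[.608,-.03,.042],[.627,-.127,.042]])
uv=cv2.projectPoints(P,np.array(c['rvec'],float),np.array(c['tvec'],float),np.array(c['K'],float),np.array(c['distortion'],float))[0][:,0]
print(uv.round(1)); print(((uv-[220,210])*2+[393,0]).round())
print(ray('scene',[(275,292),(283,290)],.042))
E
```

```text
[[297.4 271.3]
 [290.  244.3]
 [272.7 278.6]
 [290.  287.4]
 [271.1 331.1]]
[[548. 123.]
 [533.  69.]
 [498. 137.]
 [533. 155.]
 [495. 242.]]
[[ 0.58937176 -0.05115374  0.042     ]
 [ 0.59978664 -0.0409226   0.042     ]]
```

```bash
python3 - <<'E'
from h import *
from workcell import status
sc=cv2.cvtColor(viewer.camera('scene'),cv2.COLOR_RGB2BGR); cv2.imwrite('pics/scene3.png',sc)
w=np.hstack([cv2.resize(i[225:335,260:360],None,fx=4,fy=4,interpolation=cv2.INTER_CUBIC) for i in (cv2.imread('pics/scene0.png'),sc)])
cv2.imwrite('pics/c3.png',w); print(status.get_state()['tool_pos'])
E
```

```text
[0.59145572 0.02607966 0.02379793]
```

View pics/c3.png

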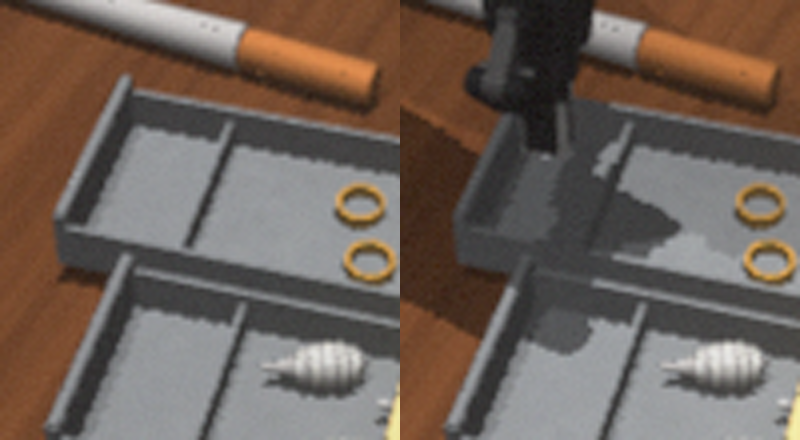

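>>> apply_moves([
  [0, [0, 0, 0.001], [0, 0, 0]],
  [0, [0, 0, 0.001], [0, 0, 0]],
  [0, [0, 0, 0.001], [0, 0, 0]],
  [0, [0, 0, 0.001], [0, 0, 0]],
  [0, [0, 0, 0.001], [0, 0, 0]],
  [0, [0, 0, 0.001], [0, 0, 0]],
  [0, [0, 0, 0.001], [0, 0, 0]],
  [0, [0, 0, 0], [0, 0, 0]],
  [0, [0, 0, 0], [0, 0, 0]],
  [0, [0, 0, 0], [0, 0, 0]],
])

```text
time: 7.7
tool_pos: [0.5915, 0.0261, 0.0169]
tool_rot: [-180.0, -0.0, 10.0]
contact_force: [0.4, 0.0, -0.0]
gripper_width: 0.0
gripper_force: 0.0
```

```bash
python3 - <<'E'
from h import *
from workcell import status
w=cv2.cvtColor(viewer.camera('wrist'),cv2.COLOR_RGB2BGR); s=status.get_state()
sc=cv2.cvtColor(viewer.camera('scene'),cv2.COLOR_RGB2BGR)
print(s['tool_pos'],s['contact_force'],s['time'])
a=cv2.resize(sc[225:335,260:360],(400,440),interpolation=cv2.INTER_CUBIC)
b=cv2.resize(w,(400,300)); z=np.zeros((440,400,3),np.uint8); z[:300]=b
cv2.imwrite('pics/c4.png',np.hstack([a,z]))
c=viewer.calibration('wrist');P=s['tool_pos'][None]
print(cv2.projectPoints(P,np.array(c['rvec'],float),np.array(c['tvec'],float),np.array(c['K'],float),np.array(c['distortion'],float))[0]*400/640)
E
```

```text
[0.59153446 0.02607618 0.01684191] [-0.26209734 -1.1868168   0.29840397] 7.75
[[[201.73661855 176.53205668]]]
```

View pics/c4.png

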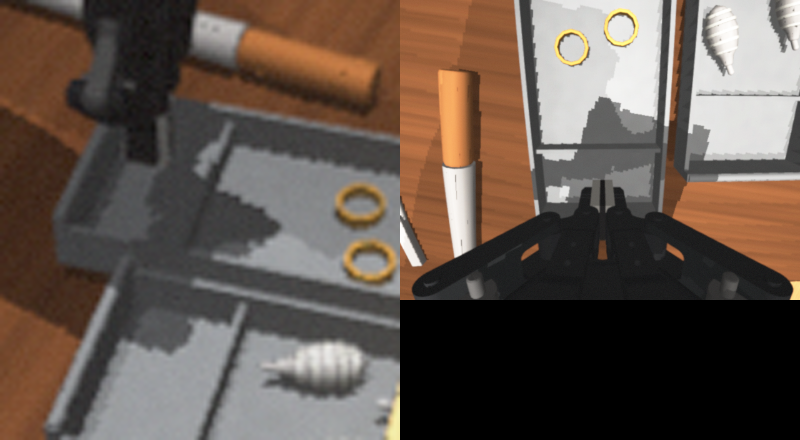

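>>> apply_moves([
  [0, [0, 0, 0.001], [0, 0, 0]],
  [0, [0, 0, 0.001], [0, 0, 0]],
  [0, [0, 0, 0.001], [0, 0, 0]],
  [0, [0, 0, 0.001], [0, 0, 0]],
  [0, [0, 0, 0.001], [0, 0, 0]],
  [0, [0, 0, 0.001], [0, 0, 0]],
  [0, [0, 0, 0.001], [0, 0, 0]],
  [0, [0, 0, 0.001], [0, 0, 0]],
  [0, [0, 0, 0.001], [0, 0, 0]],
  [0, [0, 0, 0], [0, 0, 0]],
])

```text
time: 9.05
tool_pos: [0.5914, 0.0261, 0.0077]
tool_rot: [-180.0, 0.0, 10.0]
contact_force: [-0.2, 0.3, -0.8]
gripper_width: -0.0002
gripper_force: 0.0
```

>>> apply_moves([
  [0, [0, 0, -0.025], [0, 0, 0]],
  [0, [0, 0, -0.025], [0, 0, 0]],
  [0, [0, 0, 0], [0, 0, 0]],
  [0, [-0.03, 0, 0], [0, 0, 0]],
  [0, [-0.03, 0, 0], [0, 0, 0]],
  [0, [0, 0, 0], [0, 0, 0]],
  [0, [0, 0, 0.025], [0, 0, 0]],
  [0, [0, 0, 0.025], [0, 0, 0]],
  [0, [0, 0, 0.002], [0, 0, 0]],
  [0, [0, 0, 0], [0, 0, 0]],
])

```text
time: 10.3
tool_pos: [0.5329, 0.0157, 0.006]
tool_rot: [-180.0, -0.0, 10.0]
contact_force: [-0.1, 0.4, 0.4]
gripper_width: 0.0002
gripper_force: 0.0
```

>>> apply_moves([
  [0, [0.005, 0, 0], [0, 0, 0]],
  [0, [0.005, 0, 0], [0, 0, 0]],
  [0, [0.005, 0, 0], [0, 0, 0]],
  [0, [0.005, 0, 0], [0, 0, 0]],
  [0, [0.004, 0, 0], [0, 0, 0]],
  [0, [0.004, 0, 0], [0, 0, 0]],
  [0, [0.004, 0, 0], [0, 0, 0]],
  [0, [0.004, 0, 0], [0, 0, 0]],
  [0, [0.004, 0, 0], [0, 0, 0]],
  [0, [0.004, 0, 0], [0, 0, 0]],
])

```text
time: 11.55
tool_pos: [0.5759, 0.0235, 0.0057]
tool_rot: [-180.0, 0.0, 10.0]
contact_force: [-2.2, 0.8, 0.7]
gripper_width: 0.0002
gripper_force: 1.1
```

>>> apply_moves([
  [0, [0.003, 0, 0], [0, 0, 0]],
  [0, [0.003, 0, 0], [0, 0, 0]],
  [0, [0.003, 0, 0], [0, 0, 0]],
  [0, [0.002, 0, 0], [0, 0, 0]],
  [0, [0.001, 0, 0], [0, 0, 0]],
  [0, [0.001, 0, 0], [0, 0, 0]],
  [0, [0.001, 0, 0], [0, 0, 0]],
  [0, [0.001, 0, 0], [0, 0, 0]],
  [0, [0.001, 0, 0], [0, 0, 0]],
  [0, [0.001, 0, 0], [0, 0, 0]],
])

```text
time: 12.8
tool_pos: [0.5925, 0.0263, 0.0058]
tool_rot: [-180.0, 0.0, 10.0]
contact_force: [-3.0, 1.7, -0.7]
gripper_width: 0.0002
gripper_force: 1.0
```

>>> apply_moves([
  [0, [0.001, 0, 0], [0, 0, 0]],
  [0, [0.001, 0, 0], [0, 0, 0]],
  [0, [0, 0, 0], [0, 0, 0]],
  [0, [0, 0, 0], [0, 0, 0]],
  [0, [0, 0, 0], [0, 0, 0]],
  [0, [0, 0, 0], [0, 0, 0]],
  [0, [0, 0, 0], [0, 0, 0]],
  [0, [0, 0, 0], [0, 0, 0]],
  [0, [0, 0, 0], [0, 0, 0]],
  [0, [0, 0, 0], [0, 0, 0]],
])

```text
time: 14.05
tool_pos: [0.594, 0.0265, 0.0058]
tool_rot: [180.0, 0.0, 10.0]
contact_force: [-5.7, 0.7, 0.9]
gripper_width: 0.0
gripper_force: 2.5
```

>>> apply_moves([
  [0, [0.001, 0, 0], [0, 0, 0]],
  [0, [0.001, 0, 0], [0, 0, 0]],
  [0, [0.001, 0, 0], [0, 0, 0]],
  [0, [0, 0, 0], [0, 0, 0]],
  [0, [0, 0, 0], [0, 0, 0]],
  [0, [0, 0, 0], [0, 0, 0]],
  [0, [0, 0, 0], [0, 0, 0]],
  [0, [0, 0, 0], [0, 0, 0]],
  [0, [0, 0, 0], [0, 0, 0]],
  [0, [0, 0, 0], [0, 0, 0]],
])

```text
time: 15.3
tool_pos: [0.594, 0.0266, 0.0056]
tool_rot: [180.0, 0.3, 10.0]
contact_force: [-17.2, -2.0, 10.4]
gripper_width: -0.0002
gripper_force: 8.8
```

>>> apply_moves([
  [0, [-0.01, 0, 0], [0, 0, 0]],
  [0, [-0.013, 0, 0], [0, 0, 0]],
  [0, [0, 0, -0.025], [0, 0, 0]],
  [0, [0, 0, -0.03], [0, 0, 0]],
  [0, [0, 0.055, 0], [0, 0, 0]],
  [0, [0.02, 0.055, 0], [0, 0, 0]],
  [0, [0.035, 0, 0], [0, 0, 0]],
  [0, [0, 0, 0], [0, 0, 0]],
  [0, [0, 0, 0.01], [0, 0, 0]],
  [0, [0, 0, 0], [0, 0, 0]],
])

```text
time: 16.55
tool_pos: [0.6466, -0.075, 0.0498]
tool_rot: [-180.0, 0.1, 10.0]
contact_force: [0.7, -0.2, -0.7]
gripper_width: 0.0004
gripper_force: 0.0
```

```bash
python3 - <<'E'
from h import *
from workcell import status
w=cv2.cvtColor(viewer.camera('wrist'),cv2.COLOR_RGB2BGR); s=status.get_state()
sc=cv2.cvtColor(viewer.camera('scene'),cv2.COLOR_RGB2BGR)
x,y,z=s['tool_pos'];print(s['tool_pos'],x*.985+y*.174,y*.985-x*.174,s['time'])
a=cv2.resize(sc[235:380,250:380],(390,435),interpolation=cv2.INTER_CUBIC)
b=cv2.resize(w,(400,300)); z=np.zeros((435,400,3),np.uint8); z[:300]=b
cv2.imwrite('pics/c5.png',np.hstack([a,z]))
E
```

```text
[ 0.6469544  -0.07517005  0.05040573] 0.6241704952269606 -0.18661256650024494 16.6
```

View pics/c5.png

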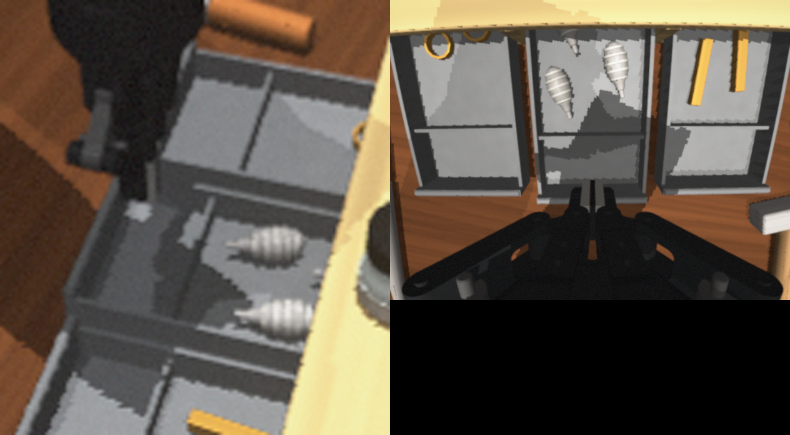

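>>> apply_moves([
  [0, [0, 0, 0.008], [0, 0, 0]],
  [0, [0, 0, 0.008], [0, 0, 0]],
  [0, [0, 0, 0.006], [0, 0, 0]],
  [0, [0, 0, 0.006], [0, 0, 0]],
  [0, [0, 0, 0.006], [0, 0, 0]],
  [0, [0, 0, 0.006], [0, 0, 0]],
  [0, [0, 0, 0.003], [0, 0, 0]],
  [0, [0, 0, 0], [0, 0, 0]],
  [0, [0, 0, 0], [0, 0, 0]],
  [0, [0, 0, 0], [0, 0, 0]],
])

```text
time: 17.9
tool_pos: [0.6482, -0.0757, 0.008]
tool_rot: [180.0, -0.0, 10.0]
contact_force: [-0.1, -0.2, -0.1]
gripper_width: -0.0002
gripper_force: 0.0
```

>>> apply_moves([
  [0, [-0.004, 0, 0], [0, 0, 0]],
  [0, [-0.004, 0, 0], [0, 0, 0]],
  [0, [-0.004, 0, 0], [0, 0, 0]],
  [0, [-0.004, 0, 0], [0, 0, 0]],
  [0, [-0.004, 0, 0], [0, 0, 0]],
  [0, [-0.004, 0, 0], [0, 0, 0]],
  [0, [-0.004, 0, 0], [0, 0, 0]],
  [0, [-0.004, 0, 0], [0, 0, 0]],
  [0, [-0.004, 0, 0], [0, 0, 0]],
  [0, [-0.004, 0, 0], [0, 0, 0]],
])

```text
time: 19.15
tool_pos: [0.6085, -0.0828, 0.0078]
tool_rot: [180.0, -0.0, 10.0]
contact_force: [3.1, -1.8, 0.2]
gripper_width: 0.0001
gripper_force: 1.1
```

>>> apply_moves([
  [0, [-0.004, 0, 0], [0, 0, 0]],
  [0, [-0.004, 0, 0], [0, 0, 0]],
  [0, [-0.004, 0, 0], [0, 0, 0]],
  [0, [-0.004, 0, 0], [0, 0, 0]],
  [0, [-0.004, 0, 0], [0, 0, 0]],
  [0, [-0.004, 0, 0], [0, 0, 0]],
  [0, [-0.004, 0, 0], [0, 0, 0]],
  [0, [-0.004, 0, 0], [0, 0, 0]],
  [0, [-0.004, 0, 0], [0, 0, 0]],
  [0, [-0.004, 0, 0], [0, 0, 0]],
])

```text
time: 20.4
tool_pos: [0.569, -0.0896, 0.0078]
tool_rot: [-180.0, -0.0, 10.0]
contact_force: [2.3, -0.8, 0.1]
gripper_width: -0.0001
gripper_force: 1.1
```

>>> apply_moves([
  [0, [-0.004, 0, 0], [0, 0, 0]],
  [0, [-0.004, 0, 0], [0, 0, 0]],
  [0, [-0.004, 0, 0], [0, 0, 0]],
  [0, [-0.004, 0, 0], [0, 0, 0]],
  [0, [-0.004, 0, 0], [0, 0, 0]],
  [0, [-0.004, 0, 0], [0, 0, 0]],
  [0, [-0.004, 0, 0], [0, 0, 0]],
  [0, [-0.004, 0, 0], [0, 0, 0]],
  [0, [-0.004, 0, 0], [0, 0, 0]],
  [0, [-0.003, 0, 0], [0, 0, 0]],
])

```text
time: 21.65
tool_pos: [0.5305, -0.0963, 0.0078]
tool_rot: [-180.0, 0.0, 10.0]
contact_force: [1.7, -0.6, 0.6]
gripper_width: -0.0001
gripper_force: 1.1
```

>>> apply_moves([
  [0, [-0.001, 0, 0], [0, 0, 0]],
  [0, [-0.001, 0, 0], [0, 0, 0]],
  [0, [-0.001, 0, 0], [0, 0, 0]],
  [0, [-0.001, 0, 0], [0, 0, 0]],
  [0, [-0.001, 0, 0], [0, 0, 0]],
  [0, [-0.001, 0, 0], [0, 0, 0]],
  [0, [0, 0, 0], [0, 0, 0]],
  [0, [0, 0, 0], [0, 0, 0]],
  [0, [0, 0, 0], [0, 0, 0]],
  [0, [0, 0, 0], [0, 0, 0]],
])

```text
time: 22.9
tool_pos: [0.5247, -0.0973, 0.0077]
tool_rot: [-180.0, 0.0, 10.0]
contact_force: [1.2, -1.0, 0.7]
gripper_width: -0.0002
gripper_force: 0.3
```

>>> apply_moves([
  [0, [-0.001, 0, 0], [0, 0, 0]],
  [0, [-0.001, 0, 0], [0, 0, 0]],
  [0, [-0.001, 0, 0], [0, 0, 0]],
  [0, [-0.001, 0, 0], [0, 0, 0]],
  [0, [-0.001, 0, 0], [0, 0, 0]],
  [0, [-0.001, 0, 0], [0, 0, 0]],
  [0, [0, 0, 0], [0, 0, 0]],
  [0, [0, 0, 0], [0, 0, 0]],
  [0, [0, 0, 0], [0, 0, 0]],
  [0, [0, 0, 0], [0, 0, 0]],
])

```text
time: 24.15
tool_pos: [0.5234, -0.0977, 0.0081]
tool_rot: [-180.0, -0.5, 10.1]
contact_force: [19.6, 7.1, -12.7]
gripper_width: 0.0001
gripper_force: 10.4
```

>>> apply_moves([
  [0, [0.005, 0, 0], [0, 0, 0]],
  [0, [0.005, 0, 0], [0, 0, 0]],
  [0, [0.006, 0, 0], [0, 0, 0]],
  [0, [0, 0, 0], [0, 0, 0]],
  [0, [0, 0, -0.03], [0, 0, 0]],
  [0, [0, 0, -0.04], [0, 0, 0]],
  [0, [0, 0, -0.04], [0, 0, 0]],
  [0, [-0.06, 0, 0], [0, 0, 0]],
  [0, [-0.06, 0, 0], [0, 0, 0]],
  [0, [-0.04, 0, 0], [0, 0, 0]],
])

```text
time: 25.4
tool_pos: [0.3747, -0.1232, 0.1178]
tool_rot: [180.0, 0.0, 10.0]
contact_force: [0.2, -0.9, 0.4]
gripper_width: -0.0001
gripper_force: 0.0
```

```bash
python3 look.py pics/c6.png .49
```

```text
(no output)
```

View pics/c6.png

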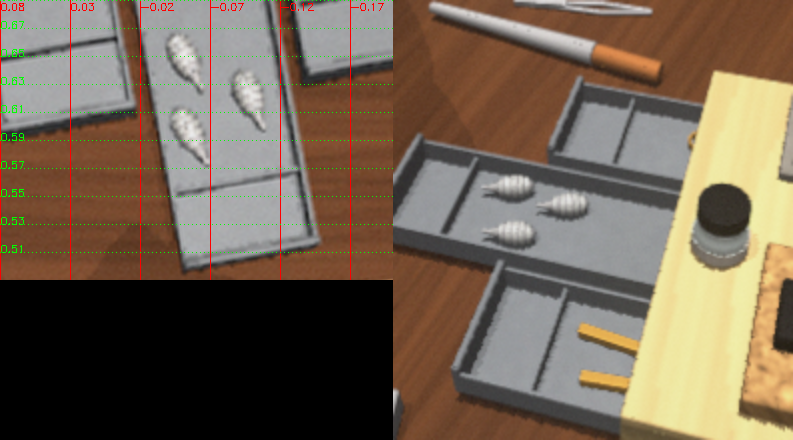

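```bash
python3 -c "
from workcell import workorder
print(workorder.sign_off())"
```

```text
the job is handed in; nothing more can be done
None
```

I handed the job in, but no verdict came back. By my own checks, the ring tray is home against its stop, the shell tray is drawn out to its front stop with all three castings behind the cross wall, and the bar tray hasn't moved. On the first pass the closed fingers went over the ring tray's lip into its empty bay because the fingertips sat higher than the reported position. Nothing moved then, and I saw no bystander disturbed.

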